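Lid the washed ingredient tubs

TASK

The washed ingredient tubs are dry: close all four. Put each lid on the tub it belongs to (small round, large round, square and long), so that it sits level and fully home on the rim, with the tubs standing upright on the bench, and let go. Leave the scraper and the scoop where they lie.

Things in the scene. Friction and masses are not known exactly. Their poses are not given: they have to be found in the camera images.
- lid_small_round_grip (a point): Small round lid. White plastic lid lying right way up. From below: plug 8 mm deep, 60 mm in diameter (7 mm play in the tub's mouth); flange 5 mm thick, 92 mm in diameter, which rests on the tub's rim; grey knob 26 mm in diameter on a short neck. Point: middle of the grip, 36 mm above the underside (flange top at 13 mm, grip top at 47 mm); z up. Yaw is free. About 60 g.
- lid_large_round_grip (a point): Large round lid. White plastic lid lying right way up. From below: plug 8 mm deep, 102 mm in diameter (7 mm play in the tub's mouth); flange 5 mm thick, 134 mm in diameter, which rests on the tub's rim; grey knob 26 mm in diameter on a short neck. Point: middle of the grip, 36 mm above the underside (flange top at 13 mm, grip top at 47 mm); z up. Yaw is free. About 120 g.
- lid_square_grip (a point): Square lid. White plastic lid lying right way up. From below: plug 8 mm deep, 74 x 74 mm (7 mm play in the tub's mouth); flange 5 mm thick, 106 x 106 mm, which rests on the tub's rim; grey bar handle 12 mm thick, 56 mm long along x, 20 mm tall, on a foot at each end. Point: middle of the grip, 36 mm above the underside (flange top at 13 mm, grip top at 47 mm); z up. x, y along the sides; fits in any quarter turn. About 100 g.
- lid_long_grip (a point): Long (oblong) lid. White plastic lid lying right way up. From below: plug 8 mm deep, 124 (x) x 60 (y) mm (7 mm play in the tub's mouth); flange 5 mm thick, 156 (x) x 92 (y) mm, which rests on the tub's rim; grey bar handle 12 mm thick, 70 mm long along x, 20 mm tall, on a foot at each end. Point: middle of the grip, 36 mm above the underside (flange top at 13 mm, grip top at 47 mm); z up. x along the long side; fits either way round. About 120 g.
- tub_small_round_mouth (a point): Small round tub. White plastic open tub standing empty and loose on the bench, 220 g: 86 mm diameter outside at the rim, 85 mm high, rim 6 mm wide, mouth 74 mm in diameter. Point: centre of the mouth, level with the rim's top; z up. When its lid is home, the middle of the lid's grip stands 28 mm above this point.
- tub_large_round_mouth (a point): Large round tub. White plastic open tub standing empty and loose on the bench, 350 g: 128 mm diameter outside at the rim, 75 mm high, rim 6 mm wide, mouth 116 mm in diameter. Point: centre of the mouth, level with the rim's top; z up. When its lid is home, the middle of the lid's grip stands 28 mm above this point.
- tub_square_mouth (a point): Square tub. White plastic open tub standing empty and loose on the bench, 300 g: 100 x 100 mm outside at the rim, 65 mm high, rim 6 mm wide, mouth 88 x 88 mm. Point: centre of the mouth, level with the rim's top; z up. x and y run along the sides. When its lid is home, the middle of the lid's grip stands 28 mm above this point.
- tub_long_mouth (a point): Long (oblong) tub. White plastic open tub standing empty and loose on the bench, 340 g: 150 (x) x 86 (y) mm outside at the rim, 70 mm high, rim 6 mm wide, mouth 138 (x) x 74 (y) mm. Point: centre of the mouth, level with the rim's top; z up. x runs along the long side. When its lid is home, the middle of the lid's grip stands 28 mm above this point.
- scraper: Bystander: bench scraper lying beside the tubs, steel blade about 85 x 130 mm with a wooden handle along one edge (along its y), 18 mm high. Origin on the bench near its middle.
- scoop: Bystander: aluminium flour scoop lying beside the tubs, 105 x 66 x 40 mm with a 95 mm round handle. Origin under the middle of the scoop's floor; handle to its -x.
There are look-alikes about, which are no part of the job. Leave any green or orange look-alike of the part that bears tub_small_round_mouth alone.

How it is judged:
At the end, for the whole second after the job is handed in: Each of the four lids sits on its own tub: grip within 12 mm of the mouth's centre in plan and 23 to 32 mm above the rim (28 mm when home), lid and tub level within 0.07 rad, tub standing on the bench, square and long lids turned to match within 0.2 rad, all released and at rest (horizontal distance between lid_small_round_grip and tub_small_round_mouth below 0.012 m and z of lid_small_round_grip in the frame of tub_small_round_mouth between 0.023 and 0.032 m and angle between each of lid_small_round_grip, tub_small_round_mouth, lid_large_round_grip, tub_large_round_mouth, lid_square_grip, tub_square_mouth, lid_long_grip, tub_long_mouth's own z axis and vertical below 0.07 rad and height (world z) of tub_small_round_mouth below 0.091 m and linear speed of each of lid_small_round, tub_small_round, lid_large_round, tub_large_round, lid_square, tub_square, lid_long, tub_long below 0.02 m/s and horizontal distance between lid_large_round_grip and tub_large_round_mouth below 0.012 m and z of lid_large_round_grip in the frame of tub_large_round_mouth between 0.023 and 0.032 m and height (world z) of tub_large_round_mouth below 0.081 m and horizontal distance between lid_square_grip and tub_square_mouth below 0.012 m and z of lid_square_grip in the frame of tub_square_mouth between 0.023 and 0.032 m and height (world z) of tub_square_mouth below 0.071 m and horizontal distance between lid_long_grip and tub_long_mouth below 0.012 m and z of lid_long_grip in the frame of tub_long_mouth between 0.023 and 0.032 m and height (world z) of tub_long_mouth below 0.076 m and (angle between the x axis of lid_square_grip and the x axis of tub_square_mouth, either way round below 0.2 rad or angle between the x axis of lid_square_grip and the y axis of tub_square_mouth, either way round below 0.2 rad) and angle between the x axis of lid_long_grip and the x axis of tub_long_mouth, either way round below 0.2 rad); the robot touches nothing.
It fails at once if the scraper is moved by more than 30 mm (distance of scraper from where it was at the start of the episode above 0.03 m).
It fails at once if the scoop is moved by more than 30 mm (distance of scoop from where it was at the start of the episode above 0.03 m).
It also fails if it takes over 118 s, if anything falls off the work surface, if the arm or the gripper's body presses on something with over 40 N, if the wrist force passes 120 N, or if a joint passes its speed limit or range.

ROBOT

A 6-joint arm with a two-finger parallel gripper is mounted at the origin on the work surface. World frame = base frame: x ahead of the robot, y to its left, z up, the work surface at z = 0. Lengths are in m, angles in rad, forces in N, time in s.
With the tool pointing down it reaches from about 0.35 to 0.975 m from the base axis. Payload 4.9 kg.
Tool frame: the origin (TCP) lies on the mounting face of the last link; the fingertips stand 173 mm ahead of it and the grasp point (between the pads) lies 155 mm ahead of it; x points along the fingers, z is the direction in which the jaws open and shut, and the axes are right-handed (so a half turn about x gives the same grasp; the last joint's range is limited). The gripper opens to 85 mm and grips with 20 to 120 N. Pads are 22 mm wide; open, the fingers measure 114 mm over their backs; the gripper's body (76 mm by 85 mm) begins 54 mm behind the grasp point. The pads swing forward as they close: fully open they stand 13 mm farther back than shut.
Start: joints at [-1.356, 0.053, 1.613, -0, 1.476, -0.119], TCP at [0.205, -0.59, 0.405] pointing down, gripper open.
Joint ranges: [-3.01, 3.01], [-1.01, 2.22], [0.06, 2.58], [-1.02, 4.17], [0.09, 2.62], [-3.14, 3.14]. Speed limits (rad/s): [2.57, 2.57, 3.14, 3.14, 3.14, 3.14].

INTERFACE

Orientations are given as a rotation vector (axis times angle).
In Python, from station import get_obs, get_image, get_calibration, finish_job, look_for, masks_of, tip_of gives the robot as it stands.
- The arm moves only by the tool carry_out, never from a script. Its argument "increments" is a list of rows, each a list of 3 entries, a list of its own where there are three numbers: the turn, a rotation vector about the world's x, y, z in units of 0.1 rad (1.0 is 0.1 rad), then the shift along the world's x, y, z in units of 20 mm (1.0 is 20 mm), then the opening, from 0 (shut) to 1 (fully open). A call has 1 to 8 rows; each row shifts and turns the pose as measured when the row begins; what a row does not reach is not made up. A row lasts 1/10 s, in which the tool goes at most 50 mm and 8.59 degrees, less where a joint would pass 70% of its speed; a pose out of reach is approached as far as the arm can. A call with a number of a shift or a turn outside -1 to 1 is refused whole. A call with a gripper value outside its range is refused whole. The fingers move at their own pace and stop on an object; "squeeze" is the grip in N (left out, the last holds). Time passes only in rows, so rows that do not move let the fingers close. It gives the time, the measured TCP pose, the force and the opening at its end, in the units of the state.
- get_obs(): the state, without advancing time (a new reading comes with each control period).
- get_image(name): name is "scene" or "side" or "wrist"; returns (picture, depth): 400x640x3 uint8, blue, green, red; 400x640 float32, m along the optical axis (not along the pixel's ray), 0 where there is no reading.
- get_calibration(name): a dict with "fx", "fy", "cx", "cy" (pixels), "k1" (the pictures are not rectified: a ray, as slopes to the right and down, at radius r is drawn at 1 + k1 r^2 times it, then the intrinsics apply), "position" and "orientation" of the camera in the world. Camera axes: x right, y down, z forward; pixel columns grow to the right and rows downward; lengths in m; the calibration is good to about 2 mm. A picture is of the moment at which its call begins: read the wrist's pose just before it. get_calibration takes no time and is no camera call; for the wrist camera it gives the pose at the moment of the call.
- finish_job(): hands the job in, once; it reports no verdict.
Trained networks look in the newest picture that a camera, given by its name, has taken for a name from the list of things; names that differ only in an ending like _2 or _b are one class to them, and where a whole thing is asked for, a point or a joint stands for the part that bears it (a point fixed in the world has none). Each returns a list of dicts, best first, with "p" (0 to 1); they miss things now and then, are a little off and sometimes report something else, mostly with a low value. They report only what shows in the picture. A call takes as long as a camera call. They do not tell look-alikes from the thing itself.
- look_for(camera, query): "centre" ([column, row] in pixels, amid what is visible of it).
- masks_of(camera, query): "region" (400x640 bool, what is visible of it) and "centre" ([column, row] in pixels, amid what is visible of it).
- tip_of(camera, query): "centre" ([column, row] in pixels: a listed point, or the origin of a listed thing).
The state is a dict: "t": time; "q": joint angles; "dq": joint speeds; "effort": joint torques, N m; "tool_pos": TCP position; "tool_rot": TCP orientation; "contact_force": force on the tool from outside, world axes, zero at the start; "wrist_torque": the same for the moment, N m; "opening": finger opening in m.
Only numpy, scipy, OpenCV 4.12 (cv2) and the standard library are available. Lean on these libraries where they do the work, as an engineer would, in place of code of your own. Each camera call takes 0.05 s, during which the arm holds its last target.

## Working session

There is one attempt and no reset: what is moved stays moved. The work goes in short steps, Python scripts to look and compute and a tool call to move; the robot and the scene stay as the last step left them, time stands still between calls to the robot, and variables do not carry over. Pictures are saved under pics/ and viewed, and the job is handed in when it is done.

Besides the shell and the picture viewer there is one more tool, called after "Call:" by a JSON object that holds its "fn" and its "kwargs", one argument or row to a line. carry_out: Moves the arm, as the interface text tells. Shifts and turns lie within -1 to 1; 1 stands for 20 mm of shift or 0.1 rad of turn. Its arguments: {"type":"object","properties":{"increments":{"type":"array","items":{"type":"array"}},"squeeze":{"type":"number"}},"required":["increments"]}

```bash
mkdir -p pics; ls
python3 - <<'E'
from station import *
import cv2
o=get_obs();print({k:(v if not hasattr(v,'round') or isinstance(v,float) else v.round(3)) for k,v in o.items()})
for c in ['scene','side','wrist']:
    im,d=get_image(c);cv2.imwrite(f'pics/{c}0.png',im);print(c,get_calibration(c))
E
```

```text
pics
{'t': 0.0, 'q': array([-1.356,  0.053,  1.614,  0.   ,  1.476, -0.119]), 'dq': array([ 0.001, -0.002, -0.   ,  0.001, -0.   ,  0.001]), 'effort': array([-1.0000e-03, -3.9368e+01, -3.7018e+01, -0.0000e+00,  7.0000e-03,
        0.0000e+00]), 'tool_pos': array([ 0.205, -0.59 ,  0.403]), 'tool_rot': array([ 0.961,  1.35 , -0.959]), 'contact_force': array([-0.272, -0.14 ,  0.676]), 'wrist_torque': array([0.037, 0.005, 0.043]), 'opening': 0.08547857230688118}
scene {'fx': 421.1743709323019, 'fy': 421.1743709323019, 'cx': 318.5910213798409, 'cy': 190.9157023430874, 'k1': -0.09278237941027379, 'position': array([1.14748426, 0.48166631, 0.92377446]), 'orientation': array([-1.15812828, -2.40341699,  0.9389212 ])}
side {'fx': 403.0977263605886, 'fy': 403.0977263605886, 'cx': 317.41738949846155, 'cy': 205.4447824135805, 'k1': -0.025518760652984314, 'position': array([0.49063592, 0.8868437 , 1.12232039]), 'orientation': array([-0.11635675,  2.92302669, -1.09071913])}
wrist {'fx': 297.9866940358057, 'fy': 297.9866940358057, 'cx': 320.30938016600976, 'cy': 198.96129698613805, 'k1': -0.006706273271318301, 'position': array([ 0.27352794, -0.56657145,  0.37322209]), 'orientation': array([ 2.36069667, -1.67913438, -0.24511019])}
```

View pics/scene0.png

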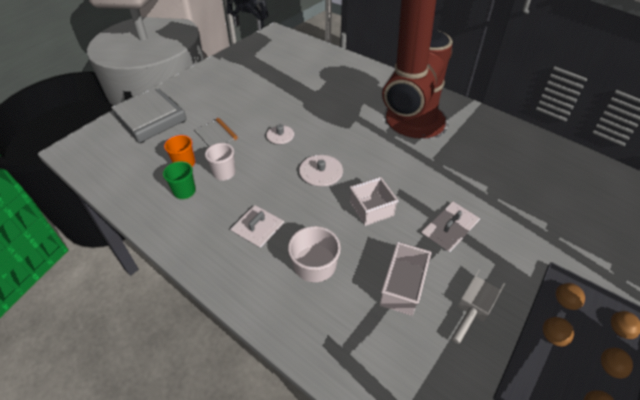

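View pics/side0.png

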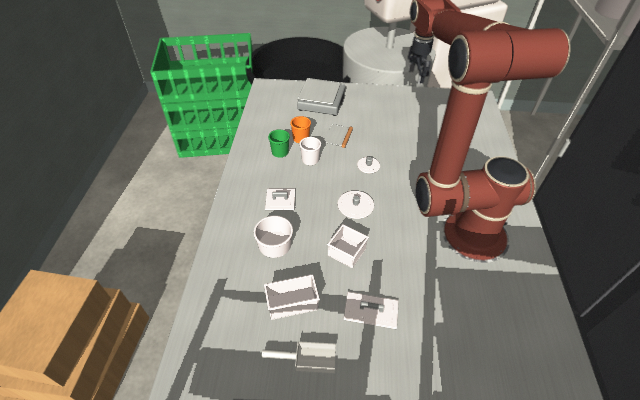

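View pics/wrist0.png

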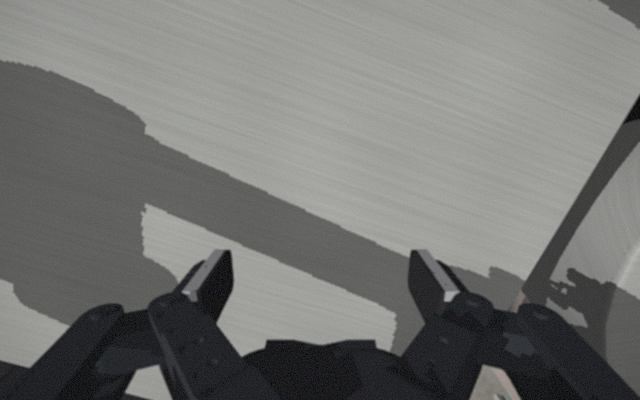

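```bash
cat > h.py <<'E'
from station import *
import numpy as np, cv2
from scipy.spatial.transform import Rotation as R
def pix2ray(c,uv):
    uv=np.atleast_2d(uv).astype(float)
    K=np.array([[c['fx'],0,c['cx']],[0,c['fy'],c['cy']],[0,0,1]])
    p=cv2.undistortPoints(uv[:,None],K,np.array([c['k1'],0,0,0.]))[:,0]
    return np.c_[p,np.ones(len(p))]
def cloud(c,d,region):
    v,u=np.nonzero(region&(d>0))
    r=pix2ray(c,np.c_[u,v])*d[v,u][:,None]
    return r@R.from_rotvec(c['orientation']).as_matrix().T+c['position']
def onplane(c,uv,z):
    r=pix2ray(c,uv)@R.from_rotvec(c['orientation']).as_matrix().T
    s=(z-c['position'][2])/r[:,2]
    return c['position']+r*s[:,None]
H={'small_round':.085,'large_round':.075,'square':.065,'long':.070}
E
cat > m.py <<'E'
from h import *
import pickle
out={}
for cam in ['scene','side']:
    im,d=get_image(cam);c=get_calibration(cam)
    for k in H:
        for q in [f'lid_{k}_grip',f'tub_{k}_mouth']:
            ms=masks_of(cam,q); tp=tip_of(cam,q)
            zt=.036 if 'lid' in q else H[k]
            print(cam,q,[(round(m['p'],2),np.round(m['centre']).astype(int).tolist(),int(m['region'].sum())) for m in ms][:4],
              [(round(t['p'],2),np.round(t['centre']).astype(int).tolist(),onplane(c,t['centre'],zt)[0,:2].round(3).tolist()) for t in tp][:4])
            out[cam,q]=(ms,tp)
    out[cam]=(im,d,c)
for q in ['scraper','scoop']:
    t=tip_of('side',q);print(q,[(x['p'],onplane(c,x['centre'],0)[0].round(3)) for x in t])
pickle.dump(out,open('m.pkl','wb'))
E
python3 m.py
```

```text
scene lid_small_round_grip [(0.75, [279, 134], 382), (0.59, [404, 278], 2508)] [(0.73, [277, 130], [0.381, -0.31])]
scene tub_small_round_mouth [(0.86, [220, 161], 831), (0.74, [181, 180], 908), (0.73, [181, 147], 682)] [(0.97, [219, 152], [0.607, -0.332]), (0.93, [177, 173], [0.743, -0.362]), (0.58, [181, 142], [0.651, -0.461])]
scene lid_large_round_grip [(0.93, [317, 170], 1072)] [(0.84, [320, 164], [0.423, -0.098])]
scene tub_large_round_mouth [] [(0.72, [317, 247], [0.688, 0.105])]
scene lid_square_grip [(0.89, [253, 229], 1200)] [(0.61, [252, 221], [0.71, -0.102])]
scene tub_square_mouth [(0.56, [374, 200], 1621)] [(0.6, [378, 193], [0.437, 0.122]), (0.29, [406, 270], [0.602, 0.309])]
scene lid_long_grip [(0.89, [452, 223], 1575)] [(0.79, [454, 218], [0.36, 0.321])]
scene tub_long_mouth [(0.56, [406, 278], 2472)] [(0.6, [404, 267], [0.602, 0.302])]
side lid_small_round_grip [(0.86, [369, 164], 276)] [(0.73, [367, 160], [0.376, -0.303])]
side tub_small_round_mouth [(0.94, [281, 140], 474), (0.89, [299, 126], 413), (0.55, [310, 148], 501)] [(0.88, [280, 133], [0.731, -0.385]), (0.75, [310, 142], [0.605, -0.341]), (0.55, [298, 120], [0.668, -0.474])]
side lid_large_round_grip [(0.64, [356, 204], 745)] [(0.65, [357, 198], [0.414, -0.098]), (0.33, [339, 136], [0.493, -0.443])]
side tub_large_round_mouth [(0.58, [271, 233], 1314)] [(0.74, [269, 229], [0.702, 0.095])]
side lid_square_grip [(0.64, [278, 202], 594)] [(0.63, [280, 197], [0.693, -0.081])]
side tub_square_mouth [(0.83, [349, 245], 1143), (0.6, [368, 162], 305)] [(0.7, [349, 241], [0.441, 0.116])]
side lid_long_grip [(0.67, [371, 308], 1475)] [(0.93, [370, 304], [0.371, 0.319])]
side tub_long_mouth [(0.65, [293, 300], 1776)] [(0.7, [290, 292], [0.607, 0.318])]
scraper [(0.63, array([ 0.496, -0.482,  0.   ]))]
scoop [(0.69, array([0.522, 0.477, 0.   ]))]
```

```bash
cat > f.py <<'E'
from h import *
import pickle
from scipy.optimize import least_squares
o=pickle.load(open('m.pkl','rb'))
A={'lid_small_round':(.378,-.306),'lid_large_round':(.418,-.098),'lid_square':(.70,-.09),'lid_long':(.366,.32),
'tub_small_round':(.606,-.336),'tub_large_round':(.695,.10),'tub_square':(.439,.119),'tub_long':(.604,.31)}
S={'small_round':.092,'large_round':.134,'square':(.106,.106),'long':(.156,.092)}
P={}
for cam in ['scene','side']:
    im,d,c=o[cam]; P[cam]=cloud(c,d,d>0)
for n,a in A.items():
    k=n[4:]; tub=n[:3]=='tub'
    for cam in P:
        p=P[cam]; rad={'small_round':.06,'large_round':.085,'square':.09,'long':.105}[k]
        q=p[np.hypot(p[:,0]-a[0],p[:,1]-a[1])<rad]
        z=H[k] if tub else .013
        s=q[abs(q[:,2]-z)<.006]
        if not tub: 
            g=q[q[:,2]>.03]
        else: g=s
        lo,hi=s[:,:2].min(0),s[:,:2].max(0)
        (cx,cy),(w,h),ang=cv2.minAreaRect(s[:,:2].astype(np.float32))
        (cc,r)=cv2.minEnclosingCircle(s[:,:2].astype(np.float32))
        line=f'{n:16s}{cam:6s} n{len(s)} zmed {np.median(s[:,2]):.4f} rect {cx:.3f} {cy:.3f} {w:.3f} {h:.3f} {ang:.1f} circ {cc[0]:.3f} {cc[1]:.3f} r{r:.3f}'
        if not tub:
            (gx,gy),(gw,gh),ga=cv2.minAreaRect(g[:,:2].astype(np.float32))
            line+=f' | grip n{len(g)} mean {g[:,0].mean():.3f} {g[:,1].mean():.3f} rect {gx:.3f} {gy:.3f} {gw:.3f} {gh:.3f} {ga:.1f} zmax {g[:,2].max():.3f}'
        print(line)
E
python3 f.py
```

```text
lid_small_round scene  n321 zmed 0.0122 rect 0.376 -0.305 0.091 0.088 41.1 circ 0.376 -0.308 r0.049 | grip n54 mean 0.376 -0.305 rect 0.375 -0.305 0.020 0.024 14.4 zmax 0.048
lid_small_round side   n240 zmed 0.0124 rect 0.370 -0.305 0.093 0.089 84.7 circ 0.369 -0.306 r0.049 | grip n37 mean 0.370 -0.303 rect 0.370 -0.304 0.023 0.024 88.8 zmax 0.050
lid_large_round scene  n966 zmed 0.0141 rect 0.420 -0.096 0.133 0.132 66.2 circ 0.414 -0.097 r0.074 | grip n68 mean 0.423 -0.092 rect 0.421 -0.093 0.024 0.025 39.7 zmax 0.051
lid_large_round side   n727 zmed 0.0123 rect 0.418 -0.092 0.132 0.130 85.9 circ 0.423 -0.093 r0.071 | grip n46 mean 0.418 -0.088 rect 0.418 -0.091 0.023 0.024 7.9 zmax 0.051
lid_square      scene  n1035 zmed 0.0136 rect 0.699 -0.096 0.109 0.108 4.0 circ 0.698 -0.097 r0.072 | grip n130 mean 0.700 -0.095 rect 0.699 -0.097 0.057 0.016 7.7 zmax 0.051
lid_square      side   n503 zmed 0.0122 rect 0.696 -0.094 0.106 0.107 4.6 circ 0.697 -0.096 r0.072 | grip n73 mean 0.696 -0.093 rect 0.696 -0.094 0.055 0.014 2.4 zmax 0.049
lid_long        scene  n1355 zmed 0.0131 rect 0.367 0
[... 378 characters left out ...]
 -0.331 r0.044
tub_small_round side   n97 zmed 0.0824 rect 0.605 -0.331 0.079 0.086 4.6 circ 0.607 -0.331 r0.045
tub_large_round scene  n433 zmed 0.0741 rect 0.690 0.099 0.127 0.127 22.8 circ 0.692 0.098 r0.065
tub_large_round side   n217 zmed 0.0733 rect 0.688 0.099 0.125 0.128 10.2 circ 0.689 0.099 r0.066
tub_square      scene  n317 zmed 0.0645 rect 0.445 0.111 0.103 0.102 61.1 circ 0.444 0.111 r0.070
tub_square      side   n222 zmed 0.0634 rect 0.443 0.112 0.103 0.101 62.5 circ 0.443 0.112 r0.070
tub_long        scene  n484 zmed 0.0690 rect 0.606 0.313 0.154 0.085 17.9 circ 0.605 0.311 r0.086
tub_long        side   n326 zmed 0.0684 rect 0.604 0.314 0.150 0.088 17.9 circ 0.603 0.314 r0.085
```

```bash
cat > g.py <<'E'
from h import *
import sys
# usage: g.py x y zgrasp [yaw of jaw dir deg or 'k']
o=get_obs(); T=o['tool_pos']; M=R.from_rotvec(o['tool_rot']).as_matrix()
G=T+M[:,0]*.155
yaw=np.degrees(np.arctan2(M[1,2],M[0,2]))
x,y,z=map(float,sys.argv[1:4])
tgt=yaw if len(sys.argv)<5 or sys.argv[4]=='k' else float(sys.argv[4])
dy=(tgt-yaw+90)%180-90; yt=np.radians(yaw+dy)
zt=np.array([np.cos(yt),np.sin(yt),0]);xt=np.array([0,0,-1.]);Mt=np.c_[xt,np.cross(zt,xt),zt]
rv=R.from_matrix(Mt@M.T).as_rotvec()
Tt=np.array([x,y,z+.155])
print('t',round(o['t'],2),'grasp',G.round(4),'yaw',yaw.round(1),'q6',o['q'][5].round(2),'open',round(o['opening'],4),'F',o['contact_force'].round(1),'lift',round(float(np.degrees(np.arccos(-M[2,0]))),2))
print('turn units',(rv/.1).round(2),'shift units',((Tt-T)/.02).round(2))
E
python3 g.py .373 -.305 .10 k
```

```text
t 1.95 grasp [ 0.2048 -0.5905  0.2497] yaw -70.9 q6 -0.12 open 0.0853 F [ 0.6 -0.1  0.4] lift 0.0
turn units [-0.  0. -0.] shift units [ 8.41 14.27 -7.49]
```

Call:
{"fn": "carry_out", "kwargs": {
  "increments": [
    [[0, 0, 0], [0.58, 1, -0.5], 1],
    [[0, 0, 0], [0.58, 1, -0.5], 1],
    [[0, 0, 0], [0.58, 1, -0.5], 1],
    [[0, 0, 0], [0.58, 1, -0.5], 1],
    [[0, 0, 0], [0.58, 1, -0.5], 1],
    [[0, 0, 0], [0.58, 1, -0.5], 1],
    [[0, 0, 0], [0.58, 1, -0.5], 1],
    [[0, 0, 0], [0.58, 1, -0.5], 1]
  ],
  "squeeze": 40
}}

```text
t: 2.75
tool_pos: [0.2988, -0.4271, 0.3249]
tool_rot: [0.959, 1.342, -0.967]
contact_force: [-0.4, 0.4, 0.2]
opening: 0.0857
```

```bash
python3 g.py .373 -.305 .10 k
```

```text
t 2.75 grasp [ 0.299  -0.4281  0.1699] yaw -71.2 q6 0.14 open 0.0857 F [-0.4  0.4  0.2] lift 0.39
turn units [0.07 0.02 0.  ] shift units [ 3.71  6.11 -3.49]
```

Call:
{"fn": "carry_out", "kwargs": {
  "increments": [
    [[0, 0, 0], [0.6, 1, -0.6], 1],
    [[0, 0, 0], [0.6, 1, -0.6], 1],
    [[0, 0, 0], [0.6, 1, -0.6], 1],
    [[0, 0, 0], [0.6, 1, -0.6], 1],
    [[0, 0, 0], [0.6, 1, -0.6], 1],
    [[0.07, 0.02, 0], [0.6, 1, -0.6], 1],
    [[0, 0, 0], [0, 0, 0], 1]
  ]
}}

```text
t: 3.45
tool_pos: [0.3735, -0.2997, 0.2498]
tool_rot: [0.962, 1.348, -0.962]
contact_force: [0.4, -0.3, -0.5]
opening: 0.0854
```

```bash
python3 g.py .373 -.305 .037 k
python3 - <<'E'
from h import *
im,d=get_image('wrist');cv2.imwrite('pics/w1.png',im)
c=get_calibration('wrist')
P=cloud(c,d,d>0);
q=P[(abs(P[:,0]-.373)<.07)&(abs(P[:,1]+.305)<.07)]
for lo,hi in [(.008,.018),(.03,.06)]:
    s=q[(q[:,2]>lo)&(q[:,2]<hi)]
    if len(s): print(len(s),s.mean(0).round(3),cv2.minEnclosingCircle(s[:,:2].astype(np.float32)),cv2.minAreaRect(s[:,:2].astype(np.float32)))
E
```

```text
t 3.45 grasp [ 0.3735 -0.2997  0.0948] yaw -71.0 q6 0.41 open 0.0854 F [ 0.4 -0.3 -0.5] lift 0.03
turn units [-0.  0.  0.] shift units [-0.02 -0.26 -2.89]
9790 [ 0.377 -0.31   0.015] ((0.37239891290664673, -0.31174251437187195), 0.04628795012831688) ((0.37277722358703613, -0.31191572546958923), (0.09178463369607925, 0.09050045907497406), 64.99247741699219)
1420 [ 0.375 -0.31   0.046] ((0.3726915121078491, -0.311460018157959), 0.013158809393644333) ((0.3731548488140106, -0.31146499514579773), (0.02490638568997383, 0.025571919977664948), 12.32011890411377)
```

```bash
python3 g.py .373 -.311 .037 k
cat > w.py <<'E'
from h import *
import sys
x,y,zb=map(float,sys.argv[1:4]);rad=float(sys.argv[4])
c=get_calibration('wrist');im,d=get_image('wrist')
if len(sys.argv)>5: cv2.imwrite(sys.argv[5],im)
P=cloud(c,d,d>0);q=P[np.hypot(P[:,0]-x,P[:,1]-y)<rad]
for z in ([.013,.046] if zb==0 else [zb]):
    s=q[abs(q[:,2]-z)<.008]
    if len(s): 
        f=s[:,:2].astype(np.float32);a,r=cv2.minEnclosingCircle(f);b=cv2.minAreaRect(f)
        print(z,len(s),'zmed',np.median(s[:,2]).round(4),'circ',np.round(a,4),round(r,4),'rect',np.round(b[0],4),np.round(b[1],4),round(b[2],1))
E
python3 w.py .373 -.305 0 .065 pics/w2.png
```

```text
t 3.5 grasp [ 0.3736 -0.3011  0.0959] yaw -71.1 q6 0.41 open 0.0855 F [-0.   0.  -0.1] lift 0.11
turn units [ 0.02  0.01 -0.  ] shift units [-0.02 -0.51 -2.95]
0.013 9704 zmed 0.0134 circ [ 0.3726 -0.31  ] 0.0459 rect [ 0.3725 -0.3097] [0.0912 0.0905] 20.9
0.046 1245 zmed 0.0465 circ [ 0.3727 -0.31  ] 0.0132 rect [ 0.3728 -0.3099] [0.0253 0.0253] 38.5
```

View pics/w2.png

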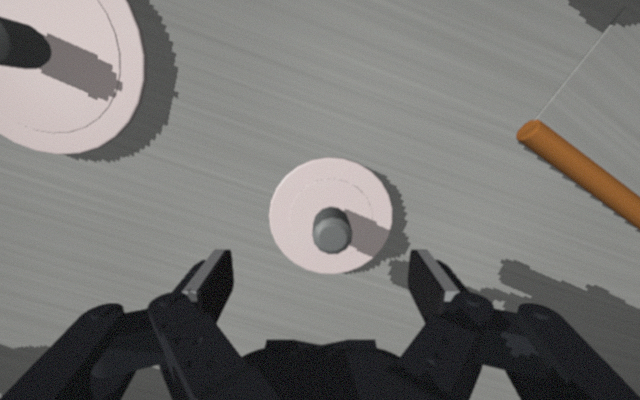

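Call:
{"fn": "carry_out", "kwargs": {
  "increments": [
    [[0, 0, 0], [0, -0.4, -0.5], 1],
    [[0, 0, 0], [-0.04, 0, -1], 1],
    [[0, 0, 0], [0, 0, -1], 1],
    [[0, 0, 0], [0, 0, -0.4], 1],
    [[0, 0, 0], [0, 0, 0], 0.2],
    [[0, 0, 0], [0, 0, 0], 0],
    [[0, 0, 0], [0, 0, 0], 0],
    [[0, 0, 0], [0, 0, 0], 0]
  ],
  "squeeze": 40
}}

```text
t: 4.35
tool_pos: [0.3722, -0.3188, 0.1971]
tool_rot: [0.961, 1.328, -0.971]
contact_force: [0.1, 0.1, 0.6]
opening: 0.0285
```

```bash
python3 g.py .373 -.310 .037 k
```

```text
t 4.35 grasp [ 0.3736 -0.321   0.0421] yaw -71.5 q6 0.39 open 0.0285 F [0.1 0.1 0.6] lift 0.99
turn units [ 0.14  0.09 -0.  ] shift units [ 0.04  0.44 -0.26]
```

Call:
{"fn": "carry_out", "kwargs": {
  "increments": [
    [[0, 0, 0], [0, 0, 0], 0],
    [[0, 0, 0], [0, 0, 0], 0]
  ]
}}

```text
t: 4.55
tool_pos: [0.3726, -0.3192, 0.1985]
tool_rot: [0.96, 1.325, -0.971]
contact_force: [-0.2, -0.4, -0.7]
opening: 0.0244
```

```bash
python3 g.py .373 -.310 .037 k; python3 w.py .373 -.305 0 .065 pics/w3.png
```

```text
t 4.55 grasp [ 0.3744 -0.3218  0.0435] yaw -71.5 q6 0.39 open 0.0244 F [-0.2 -0.4 -0.7] lift 1.15
turn units [ 0.17  0.11 -0.  ] shift units [ 0.02  0.46 -0.32]
0.013 12555 zmed 0.0145 circ [ 0.3769 -0.3218] 0.0462 rect [ 0.3789 -0.3217] [0.0906 0.0881] 69.2
0.046 3511 zmed 0.0475 circ [ 0.3812 -0.3199] 0.0261 rect [ 0.377  -0.3212] [0.0264 0.052 ] 17.3
```

View pics/w3.png

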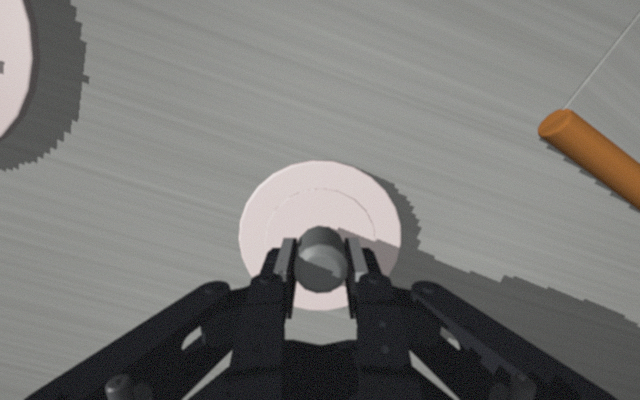

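Call:
{"fn": "carry_out", "kwargs": {
  "increments": [
    [[0.1, 0.1, 0], [0, 0, 0.7], 0],
    [[0, 0, 0], [0, 0, 1], 0],
    [[0, 0, 0], [0, 0, 1], 0],
    [[0, 0, 0], [0.3, 0, 1], 0],
    [[0, 0, 0], [0.7, 0, 1], 0],
    [[0, 0, 0], [1, 0, 0.5], 0],
    [[0, 0, 0], [1, 0, 0], 0],
    [[0, 0, 0], [1, 0, 0], 0]
  ]
}}

```text
t: 5.4
tool_pos: [0.4528, -0.3172, 0.306]
tool_rot: [0.965, 1.342, -0.973]
contact_force: [-0.3, -0.5, -0.8]
opening: 0.0242
```

```bash
python3 g.py .607 -.331 .15 k
```

```text
t 5.4 grasp [ 0.4527 -0.318   0.151 ] yaw -71.6 q6 0.51 open 0.0242 F [-0.3 -0.5 -0.8] lift 0.3
turn units [ 0.05 -0.01  0.  ] shift units [ 7.71 -0.69 -0.05]
```

Call:
{"fn": "carry_out", "kwargs": {
  "increments": [
    [[0, 0, 0], [1, -0.1, 0], 0],
    [[0, 0, 0], [1, -0.1, 0], 0],
    [[0, 0, 0], [1, -0.1, 0], 0],
    [[0, 0, 0], [1, -0.1, 0], 0],
    [[0, 0, 0], [1, -0.1, 0], 0],
    [[0, 0, 0], [1, -0.1, 0], 0],
    [[0.05, 0, 0], [0.9, 0, 0], 0],
    [[0, 0, 0], [0, 0, 0], 0]
  ]
}}

```text
t: 6.2
tool_pos: [0.5983, -0.3278, 0.3048]
tool_rot: [0.966, 1.346, -0.967]
contact_force: [-0.3, -0.4, -0.5]
opening: 0.0239
```

```bash
python3 g.py .607 -.331 .15 k; python3 w.py .607 -.331 .085 .065 pics/w4.png
```

```text
t 6.2 grasp [ 0.5982 -0.3278  0.1498] yaw -71.4 q6 0.64 open 0.0239 F [-0.3 -0.4 -0.5] lift 0.04
turn units [ 0.   -0.01 -0.  ] shift units [ 0.43 -0.16  0.01]
0.085 1190 zmed 0.085 circ [ 0.6267 -0.3358] 0.0388 rect [ 0.6389 -0.337 ] [0.0773 0.025 ] 84.2
```

View pics/w4.png

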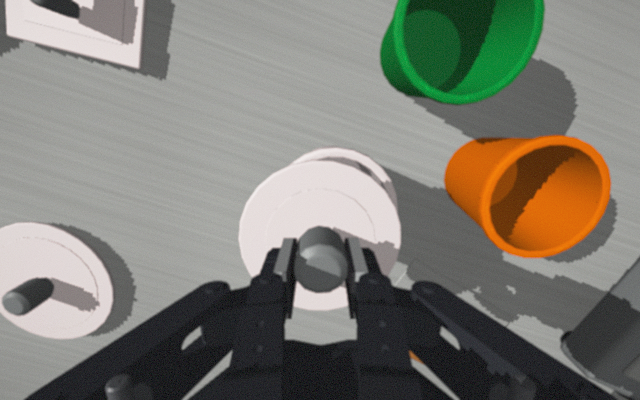

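```bash
cat > w5.py <<'E'
from h import *
import sys
from scipy.optimize import least_squares
# args: x y rimz lidz(flange top) router_rim r_lid
x,y,rz,lz,rr,rl=map(float,sys.argv[1:7])
def fit(q,z,r,lab,cam):
    s=q[abs(q[:,2]-z)<.006][:,:2]
    if len(s)<20: print(cam,lab,len(s));return
    # outer boundary: extreme points per angle about guess
    c=np.array([x,y])
    for _ in range(6):
        a=np.arctan2(*(s-c).T[::-1]);rad=np.hypot(*(s-c).T);b=((a+np.pi)/(2*np.pi)*72).astype(int)
        E=np.array([s[b==i][np.argmax(rad[b==i])] for i in np.unique(b)])
        E=E[abs(np.hypot(*(E-c).T)-r)<.02]
        c=least_squares(lambda p:np.hypot(*(E-p).T)-r,c,loss='soft_l1',f_scale=.002).x
    print(cam,lab,len(s),'c',c.round(4),'rms',np.std(np.hypot(*(E-c).T)-r).round(4),'bins',len(E))
for cam in ['wrist','scene','side']:
    c=get_calibration(cam);im,d=get_image(cam);P=cloud(c,d,d>0);q=P[np.hypot(P[:,0]-x,P[:,1]-y)<max(rr,rl)+.03]
    fit(q,rz,rr,'rim',cam);fit(q,lz,rl,'lid',cam)
E
python3 w5.py .605 -.331 .085 .1197 .043 .046
```

```text
wrist rim 1258 c [ 0.6085 -0.334 ] rms 0.0002 bins 28
wrist lid 12546 c [ 0.5997 -0.327 ] rms 0.002 bins 61
scene rim 95 c [ 0.6076 -0.3319] rms 0.0018 bins 41
scene lid 392 c [ 0.5983 -0.325 ] rms 0.002 bins 58
side rim 50 c [ 0.6043 -0.3329] rms 0.0022 bins 33
side lid 232 c [ 0.5954 -0.3244] rms 0.0035 bins 62
```

Call:
{"fn": "carry_out", "kwargs": {
  "increments": [
    [[0, 0, 0], [0.45, -0.37, 0], 0],
    [[0, 0, 0], [0, 0, 0], 0]
  ]
}}

```text
t: 6.6
tool_pos: [0.6046, -0.336, 0.305]
tool_rot: [0.968, 1.346, -0.97]
contact_force: [0.3, -0.2, -0.8]
opening: 0.0242
```

```bash
python3 g.py .607 -.335 .121 k;python3 w5.py .607 -.331 .085 .1197 .043 .046
```

```text
t 6.6 grasp [ 0.6042 -0.336   0.15  ] yaw -71.5 q6 0.63 open 0.0242 F [ 0.3 -0.2 -0.8] lift 0.12
turn units [ 0.   -0.02 -0.  ] shift units [ 0.12  0.05 -1.45]
wrist rim 614 c [ 0.6087 -0.3345] rms 0.0002 bins 20
wrist lid 12529 c [ 0.6067 -0.3352] rms 0.002 bins 61
scene rim 97 c [ 0.608  -0.3319] rms 0.0022 bins 40
scene lid 397 c [ 0.6057 -0.332 ] rms 0.0028 bins 57
side rim 49 c [ 0.605  -0.3321] rms 0.0023 bins 35
side lid 235 c [ 0.6041 -0.3323] rms 0.0036 bins 58
```

Call:
{"fn": "carry_out", "kwargs": {
  "increments": [
    [[0, 0, 0], [0.1, 0, -0.4], 0],
    [[0, 0, 0], [0, 0, -0.4], 0],
    [[0, 0, 0], [0, 0, -0.1], 0]
  ]
}}

```text
t: 7.05
tool_pos: [0.6061, -0.3353, 0.2855]
tool_rot: [0.968, 1.347, -0.97]
contact_force: [0.2, -0.9, -0.6]
opening: 0.0244
```

```bash
python3 g.py .606 -.335 .121 k
```

```text
t 7.05 grasp [ 0.6056 -0.3352  0.1305] yaw -71.5 q6 0.64 open 0.0244 F [ 0.2 -0.9 -0.6] lift 0.16
turn units [-0.01 -0.03 -0.  ] shift units [-0.    0.02 -0.48]
```

Call:
{"fn": "carry_out", "kwargs": {
  "increments": [
    [[0, 0, 0], [0, 0, -0.25], 0],
    [[0, 0, 0], [0, 0, -0.2], 0],
    [[0, 0, 0], [0, 0, 0], 0]
  ]
}}

```text
t: 7.35
tool_pos: [0.606, -0.3351, 0.2753]
tool_rot: [0.968, 1.348, -0.97]
contact_force: [-1.4, -0.6, 1.1]
opening: 0.0243
```

```bash
python3 g.py .606 -.335 .121 k
```

```text
t 7.35 grasp [ 0.6055 -0.335   0.1203] yaw -71.5 q6 0.64 open 0.0243 F [-1.4 -0.6  1.1] lift 0.21
turn units [-0.01 -0.03 -0.  ] shift units [-0.    0.01  0.04]
```

Call:
{"fn": "carry_out", "kwargs": {
  "increments": [
    [[0, 0, 0], [0, 0, 0], 0.6],
    [[0, 0, 0], [0, 0, 0], 0.9],
    [[0, 0, 0], [0, 0, 0], 0.9],
    [[0, 0, 0], [0, 0, 0.5], 0.9],
    [[0, 0, 0], [0, 0, 1], 1],
    [[0, 0, 0], [0, 0, 1], 1],
    [[0, 0, 0], [0, 0, 1], 1]
  ]
}}

```text
t: 8.05
tool_pos: [0.605, -0.3344, 0.345]
tool_rot: [0.969, 1.355, -0.971]
contact_force: [-0.5, 0.1, 0.1]
opening: 0.0853
```

```bash
python3 g.py .419 -.095 .12 k;python3 w5.py .607 -.334 .085 .090 .043 .046; python3 w.py .606 -.335 0.124 .025 pics/w6.png
```

```text
t 8.05 grasp [ 0.6036 -0.3336  0.1901] yaw -71.5 q6 0.64 open 0.0853 F [-0.5  0.1  0.1] lift 0.59
turn units [-0.05 -0.09 -0.  ] shift units [-9.3  11.97 -3.5 ]
wrist rim 5925 c [ 0.6082 -0.3342] rms 0.0002 bins 72
wrist lid 8838 c [ 0.6082 -0.3342] rms 0.0002 bins 72
scene rim 371 c [ 0.6092 -0.3308] rms 0.0035 bins 65
scene lid 433 c [ 0.6079 -0.3317] rms 0.0031 bins 66
side rim 195 c [ 0.605  -0.3305] rms 0.0039 bins 61
side lid 239 c [ 0.6058 -0.3312] rms 0.0044 bins 63
0.124 1059 zmed 0.1238 circ [ 0.608  -0.3342] 0.013 rect [ 0.6083 -0.3339] [0.025  0.0252] 21.3
```

View pics/w6.png

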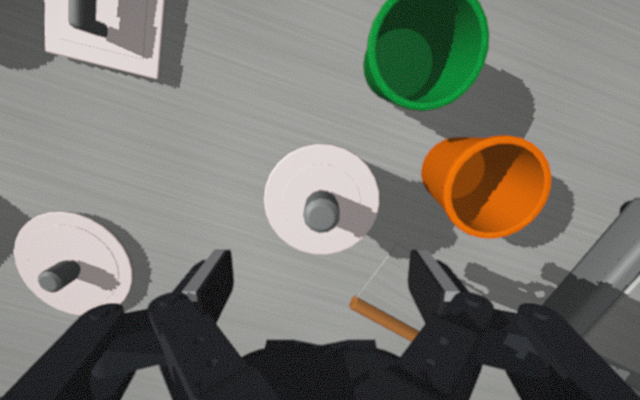

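Call:
{"fn": "carry_out", "kwargs": {
  "increments": [
    [[0, 0, 0], [-0.8, 1, -0.2], 1],
    [[0, 0, 0], [-0.8, 1, -0.3], 1],
    [[0, 0, 0], [-0.8, 1, -0.3], 1],
    [[0, 0, 0], [-0.8, 1, -0.3], 1],
    [[0, 0, 0], [-0.8, 1, -0.3], 1],
    [[0, 0, 0], [-0.8, 1, -0.3], 1],
    [[0, 0, 0], [-0.8, 1, -0.3], 1],
    [[0, 0, 0], [-0.8, 1, -0.3], 1]
  ]
}}

```text
t: 9.05
tool_pos: [0.4697, -0.1692, 0.2834]
tool_rot: [0.972, 1.371, -0.976]
contact_force: [0.6, -0.4, 0.2]
opening: 0.0855
```

```bash
python3 g.py .419 -.097 .11 k
```

```text
t 9.05 grasp [ 0.466  -0.1671  0.1285] yaw -71.7 q6 0.76 open 0.0855 F [ 0.6 -0.4  0.2] lift 1.55
turn units [-0.14 -0.23 -0.  ] shift units [-2.53  3.61 -0.92]
```

Call:
{"fn": "carry_out", "kwargs": {
  "increments": [
    [[-0.1, -0.2, 0], [-0.7, 0.9, -0.2], 1],
    [[0, 0, 0], [-0.7, 0.9, -0.2], 1],
    [[0, 0, 0], [-0.7, 0.9, -0.2], 1],
    [[0, 0, 0], [-0.4, 0.6, 0], 1],
    [[0, 0, 0], [0, 0, 0], 1],
    [[0, 0, 0], [0, 0, 0], 1]
  ]
}}

```text
t: 9.65
tool_pos: [0.4116, -0.097, 0.2593]
tool_rot: [0.97, 1.368, -0.974]
contact_force: [0.2, -0.5, 0.9]
opening: 0.0853
```

```bash
python3 w.py .419 -.097 0 .085; python3 g.py .419 -.097 .036 k
```

```text
0.013 22211 zmed 0.0136 circ [ 0.4205 -0.096 ] 0.0669 rect [ 0.4206 -0.0963] [0.1326 0.1322] 60.6
0.046 1207 zmed 0.0465 circ [ 0.4207 -0.0961] 0.0132 rect [ 0.4208 -0.096 ] [0.025  0.0254] 5.8
t 9.7 grasp [ 0.4085 -0.0953  0.1043] yaw -71.6 q6 0.84 open 0.0853 F [-0.3 -0.4 -0.3] lift 1.35
turn units [-0.12 -0.2  -0.  ] shift units [ 0.37  0.01 -3.41]
```

Call:
{"fn": "carry_out", "kwargs": {
  "increments": [
    [[-0.12, -0.2, 0], [0.45, 0.05, -0.3], 1],
    [[0, 0, 0], [0, 0, -0.8], 1],
    [[0, 0, 0], [0, 0, -0.8], 1],
    [[0, 0, 0], [0, 0, 0], 1]
  ]
}}

```text
t: 10.1
tool_pos: [0.4231, -0.0988, 0.221]
tool_rot: [0.97, 1.34, -0.971]
contact_force: [0.0, 0.1, 0.1]
opening: 0.0852
```

```bash
python3 g.py .4207 -.096 .038 k
```

```text
t 10.1 grasp [ 0.4235 -0.0992  0.066 ] yaw -71.7 q6 0.85 open 0.0852 F [0.  0.1 0.1] lift 0.19
turn units [ 0.02  0.03 -0.  ] shift units [-0.12  0.14 -1.4 ]
```

Call:
{"fn": "carry_out", "kwargs": {
  "increments": [
    [[0, 0, 0], [-0.12, 0.12, -0.8], 1],
    [[0, 0, 0], [0, 0, -0.45], 1],
    [[0, 0, 0], [0, 0, 0], 1],
    [[0, 0, 0], [0, 0, 0], 0],
    [[0, 0, 0], [0, 0, 0], 0],
    [[0, 0, 0], [0, 0, 0], 0],
    [[0, 0, 0], [0, 0, 0], 0],
    [[0, 0, 0], [0, 0, 0], 0]
  ]
}}

```text
t: 10.9
tool_pos: [0.4242, -0.0992, 0.2002]
tool_rot: [0.972, 1.332, -0.97]
contact_force: [-0.5, -0.3, -0.7]
opening: 0.0244
```

```bash
python3 g.py .4207 -.096 .038 k
```

```text
t 10.9 grasp [ 0.4256 -0.0999  0.0452] yaw -71.9 q6 0.85 open 0.0244 F [-0.5 -0.3 -0.7] lift 0.6
turn units [ 0.05  0.09 -0.  ] shift units [-0.18  0.16 -0.36]
```

Call:
{"fn": "carry_out", "kwargs": {
  "increments": [
    [[0.05, 0.09, 0], [0, 0, 0.7], 0],
    [[0, 0, 0], [0, 0, 1], 0],
    [[0, 0, 0], [0.3, 0.2, 1], 0],
    [[0, 0, 0], [0.6, 0.4, 1], 0],
    [[0, 0, 0], [0.9, 0.7, 0.9], 0],
    [[0, 0, 0], [1, 0.75, 0.2], 0],
    [[0, 0, 0], [1, 0.75, 0], 0],
    [[0, 0, 0], [1, 0.75, 0], 0]
  ]
}}

```text
t: 11.7
tool_pos: [0.5196, -0.0259, 0.298]
tool_rot: [0.975, 1.344, -0.978]
contact_force: [0.4, -0.2, -1.2]
opening: 0.0239
```

```bash
python3 g.py .690 .096 .14 k
```

```text
t 11.7 grasp [ 0.519  -0.0258  0.143 ] yaw -72.1 q6 1.07 open 0.0239 F [ 0.4 -0.2 -1.2] lift 0.2
turn units [-0.01 -0.03 -0.  ] shift units [ 8.52  6.1  -0.15]
```

Call:
{"fn": "carry_out", "kwargs": {
  "increments": [
    [[0, 0, 0], [1, 0.72, 0], 0],
    [[0, 0, 0], [1, 0.72, 0], 0],
    [[0, 0, 0], [1, 0.72, 0], 0],
    [[0, 0, 0], [1, 0.72, 0], 0],
    [[0, 0, 0], [1, 0.72, 0], 0],
    [[0, 0, 0], [1, 0.72, 0], 0],
    [[0, 0, 0], [1, 0.72, 0], 0],
    [[0, 0, 0], [1, 0.72, 0], 0]
  ]
}}

```text
t: 12.5
tool_pos: [0.6846, 0.0954, 0.2938]
tool_rot: [0.971, 1.349, -0.98]
contact_force: [0.5, -0.1, -1.6]
opening: 0.0241
```

Call:
{"fn": "carry_out", "kwargs": {
  "increments": [
    [[0, 0, 0], [0.4, 0.2, 0], 0],
    [[0, 0, 0], [0, 0, 0], 0],
    [[0, 0, 0], [0, 0, 0], 0]
  ]
}}

```text
t: 12.8
tool_pos: [0.6935, 0.1007, 0.292]
tool_rot: [0.968, 1.351, -0.98]
contact_force: [0.5, 1.0, -1.1]
opening: 0.0245
```

```bash
python3 g.py .690 .096 .14 k;python3 w5.py .690 .096 .075 .110 .064 .067
```

```text
t 12.8 grasp [0.6918 0.1005 0.137 ] yaw -71.9 q6 1.29 open 0.0245 F [ 0.5  1.  -1.1] lift 0.65
turn units [ 0.01 -0.11 -0.  ] shift units [-0.18 -0.23  0.15]
wrist rim 231 c [0.6912 0.0974] rms 0.0001 bins 13
wrist lid 25180 c [0.6883 0.0994] rms 0.0028 bins 60
scene rim 201 c [0.6903 0.0985] rms 0.0006 bins 34
scene lid 1153 c [0.6872 0.1003] rms 0.0029 bins 60
side rim 99 c [0.689  0.0992] rms 0.0015 bins 33
side lid 523 c [0.6851 0.1015] rms 0.0037 bins 63
```

Call:
{"fn": "carry_out", "kwargs": {
  "increments": [
    [[0, -0.1, 0], [0.07, -0.1, -0.4], 0],
    [[0, 0, 0], [0, 0, -0.3], 0],
    [[0, 0, 0], [0, 0, -0.1], 0]
  ]
}}

```text
t: 13.25
tool_pos: [0.6939, 0.097, 0.2759]
tool_rot: [0.974, 1.34, -0.975]
contact_force: [-0.5, 0.5, -1.7]
opening: 0.0242
```

```bash
python3 g.py .694 .098 .112 k;python3 w5.py .690 .096 .075 .091 .064 .067
```

```text
t 13.25 grasp [0.694  0.0968 0.1209] yaw -72.0 q6 1.29 open 0.0242 F [-0.5  0.5 -1.7] lift 0.09
turn units [ 0.01  0.01 -0.  ] shift units [ 0.    0.05 -0.44]
wrist rim 0
wrist lid 27683 c [0.6913 0.0956] rms 0.0027 bins 60
scene rim 135 c [0.6906 0.0983] rms 0.0007 bins 28
scene lid 1408 c [0.69   0.0966] rms 0.0026 bins 60
side rim 82 c [0.6884 0.0998] rms 0.0013 bins 28
side lid 827 c [0.6877 0.0979] rms 0.0019 bins 65
```

Centred within about 2 mm, so I lower and release.

Call:
{"fn": "carry_out", "kwargs": {
  "increments": [
    [[0, 0, 0], [0, 0.08, -0.25], 0],
    [[0, 0, 0], [0, 0, -0.17], 0],
    [[0, 0, 0], [0, 0, 0], 0]
  ]
}}

```text
t: 13.7
tool_pos: [0.6944, 0.0991, 0.268]
tool_rot: [0.974, 1.339, -0.973]
contact_force: [0.2, -0.0, -1.8]
opening: 0.024
```

```bash
python3 g.py .694 .098 .112 k
```

```text
t 13.7 grasp [0.6948 0.099  0.113 ] yaw -71.9 q6 1.29 open 0.024 F [ 0.2 -0.  -1.8] lift 0.16
turn units [ 0.01  0.03 -0.  ] shift units [-0.02 -0.06 -0.05]
```

Call:
{"fn": "carry_out", "kwargs": {
  "increments": [
    [[0, 0, 0], [0, 0, -0.1], 0],
    [[0, 0, 0], [0, 0, 0], 0.6],
    [[0, 0, 0], [0, 0, 0], 0.9],
    [[0, 0, 0], [0, 0, 0], 0.9],
    [[0, 0, 0], [0, 0, 0.5], 0.9],
    [[0, 0, 0], [0, 0, 1], 1],
    [[0, 0, 0], [0, 0, 1], 1],
    [[0, 0, 0], [0, 0, 1], 1]
  ]
}}

```text
t: 14.5
tool_pos: [0.6939, 0.0993, 0.3378]
tool_rot: [0.972, 1.343, -0.976]
contact_force: [-1.0, 0.0, -0.0]
opening: 0.0855
```

```bash
python3 g.py .698 -.097 .15 94.3;python3 w5.py .690 .098 .075 .080 .064 .067; python3 w.py .69 .098 0.114 .025 pics/w7.png
```

```text
t 14.5 grasp [0.6936 0.0991 0.1828] yaw -71.9 q6 1.29 open 0.0855 F [-1.  0. -0.] lift 0.13
turn units [ 0.01 -0.02 -2.4 ] shift units [ 0.21 -9.81 -1.64]
wrist rim 10941 c [0.6924 0.0977] rms 0.0002 bins 72
wrist lid 19411 c [0.6924 0.0976] rms 0.0002 bins 72
scene rim 1007 c [0.6922 0.0989] rms 0.0011 bins 72
scene lid 1845 c [0.6916 0.0987] rms 0.0007 bins 72
side rim 724 c [0.6892 0.101 ] rms 0.002 bins 67
side lid 928 c [0.6893 0.1004] rms 0.0017 bins 67
0.114 1004 zmed 0.1138 circ [0.6926 0.0976] 0.013 rect [0.6928 0.0977] [0.0249 0.025 ] 17.8
```

View pics/w7.png

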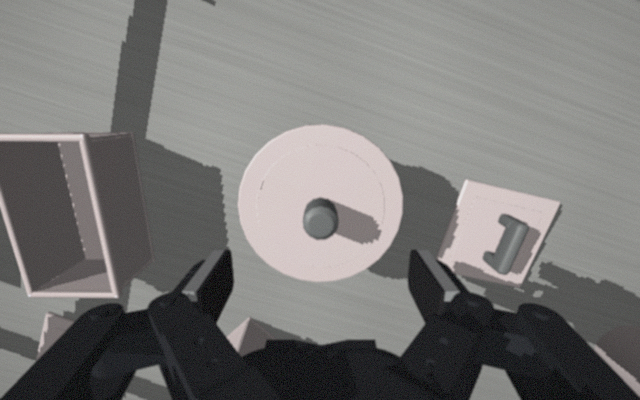

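Call:
{"fn": "carry_out", "kwargs": {
  "increments": [
    [[0, 0, -0.3], [0, -1, 0], 1],
    [[0, 0, -0.3], [0, -1, -0.4], 1],
    [[0, 0, -0.3], [0, -1, -0.4], 1],
    [[0, 0, -0.3], [0, -1, -0.4], 1],
    [[0, 0, -0.3], [0, -1, -0.4], 1],
    [[0, 0, -0.3], [0, -1, -0.4], 1],
    [[0, 0, -0.3], [0, -1, -0.4], 1],
    [[0, 0, -0.2], [0, -1, -0.4], 1]
  ]
}}

```text
t: 15.5
tool_pos: [0.689, -0.0755, 0.265]
tool_rot: [1.154, 1.252, -1.175]
contact_force: [0.1, 0.6, -0.4]
opening: 0.0853
```

Call:
{"fn": "carry_out", "kwargs": {
  "increments": [
    [[0, 0, 0], [0.1, -1, -0.3], 1],
    [[0, 0, 0], [0, -0.8, 0], 1],
    [[0, 0, 0], [0, 0, 0], 1],
    [[0, 0, 0], [0, 0, 0], 1]
  ]
}}

```text
t: 15.9
tool_pos: [0.6868, -0.1207, 0.2502]
tool_rot: [1.159, 1.258, -1.191]
contact_force: [-0.1, -0.6, -0.1]
opening: 0.0851
```

```bash
python3 w.py .698 -.097 0 .085 pics/w8.png; python3 g.py .698 -.097 .038 -85.7
```

```text
0.013 19041 zmed 0.0135 circ [ 0.6997 -0.0985] 0.0734 rect [ 0.699  -0.0983] [0.1058 0.1064] 4.8
0.046 1723 zmed 0.0465 circ [ 0.7001 -0.099 ] 0.0276 rect [ 0.7001 -0.0983] [0.055  0.0122] 4.9
t 15.95 grasp [ 0.6822 -0.1201  0.0955] yaw -87.0 q6 1.24 open 0.0855 F [-0.5  0.1 -0.7] lift 1.73
turn units [-0.02 -0.3   0.23] shift units [ 0.55  1.17 -2.87]
```

Call:
{"fn": "carry_out", "kwargs": {
  "increments": [
    [[0, -0.28, 0.3], [0.6, 1, 0], 1],
    [[0, 0, 0], [0.05, 0.1, -0.4], 1],
    [[0, 0, 0], [0, 0, -0.8], 1],
    [[0, 0, 0], [0, 0, 0], 1]
  ]
}}

```text
t: 16.35
tool_pos: [0.7, -0.0958, 0.2259]
tool_rot: [1.147, 1.25, -1.146]
contact_force: [-0.6, 0.4, 0.1]
opening: 0.0856
```

```bash
python3 g.py .700 -.0985 .036 -85.15
```

```text
t 16.35 grasp [ 0.6999 -0.0956  0.0709] yaw -85.1 q6 1.24 open 0.0856 F [-0.6  0.4  0.1] lift 0.1
turn units [-0.02 -0.01 -0.  ] shift units [-0.   -0.13 -1.74]
```

Call:
{"fn": "carry_out", "kwargs": {
  "increments": [
    [[0, 0, 0], [0, -0.12, -0.8], 1],
    [[0, 0, 0], [0, 0, -0.7], 1],
    [[0, 0, 0], [0, 0, -0.2], 1],
    [[0, 0, 0], [0, 0, 0], 0],
    [[0, 0, 0], [0, 0, 0], 0],
    [[0, 0, 0], [0, 0, 0], 0],
    [[0, 0, 0], [0, 0, 0], 0],
    [[0, 0, 0], [0, 0, 0], 0]
  ]
}}

```text
t: 17.15
tool_pos: [0.6993, -0.0993, 0.188]
tool_rot: [1.147, 1.251, -1.148]
contact_force: [0.8, -0.7, -0.5]
opening: 0.0119
```

```bash
python3 g.py .700 -.0985 .036 -85.15
```

```text
t 17.15 grasp [ 0.6988 -0.0991  0.033 ] yaw -85.2 q6 1.24 open 0.0119 F [ 0.8 -0.7 -0.5] lift 0.18
turn units [-0.01 -0.03  0.01] shift units [0.04 0.04 0.15]
```

Call:
{"fn": "carry_out", "kwargs": {
  "increments": [
    [[0, 0, 0], [0, 0, 0.7], 0],
    [[0, 0, 0], [0, 0, 1], 0],
    [[0, 0, 0], [-0.2, 0.2, 1], 0],
    [[0, 0, -0.3], [-0.6, 0.5, 1], 0],
    [[0, 0, -0.5], [-0.9, 0.7, 0.9], 0],
    [[0, 0, -0.5], [-1, 0.8, 0], 0],
    [[0, 0, -0.5], [-1, 0.8, 0], 0],
    [[0, 0, -0.5], [-1, 0.8, 0], 0]
  ]
}}

```text
t: 17.95
tool_pos: [0.6045, -0.0231, 0.2941]
tool_rot: [1.329, 1.123, -1.317]
contact_force: [-0.4, -0.2, 0.2]
opening: 0.0112
```

```bash
python3 g.py .445 .1095 .125 -118.2
```

```text
t 17.95 grasp [ 0.6059 -0.0232  0.1391] yaw -99.1 q6 1.57 open 0.0112 F [-0.4 -0.2  0.2] lift 0.54
turn units [ 0.02  0.09 -3.34] shift units [-7.97  6.63 -0.71]
```

Call:
{"fn": "carry_out", "kwargs": {
  "increments": [
    [[0, 0, -0.4], [-1, 0.8, 0], 0],
    [[0, 0, -0.4], [-1, 0.8, 0], 0],
    [[0, 0, -0.4], [-1, 0.8, 0], 0],
    [[0, 0, -0.5], [-1, 0.8, 0], 0],
    [[0, 0, -0.5], [-1, 0.8, 0], 0],
    [[0, 0, -0.5], [-1, 0.8, 0], 0],
    [[0, 0, -0.5], [-0.8, 0.8, 0], 0],
    [[0, 0, 0], [0, 0, 0], 0]
  ]
}}

```text
t: 18.75
tool_pos: [0.4609, 0.0944, 0.305]
tool_rot: [1.571, 0.918, -1.542]
contact_force: [-0.1, -0.2, -0.4]
opening: 0.0115
```

Call:
{"fn": "carry_out", "kwargs": {
  "increments": [
    [[0, 0, 0], [0, 0, 0], 0]
  ]
}}

```text
t: 18.85
tool_pos: [0.461, 0.0946, 0.3062]
tool_rot: [1.571, 0.918, -1.538]
contact_force: [0.5, -0.4, -0.5]
opening: 0.0114
```

```bash
python3 g.py .445 .1095 .125 -118.2
```

```text
t 18.85 grasp [0.4648 0.0937 0.1513] yaw -118.0 q6 2.11 open 0.0114 F [ 0.5 -0.4 -0.5] lift 1.45
turn units [ 0.06  0.25 -0.03] shift units [-0.8   0.75 -1.31]
```

Call:
{"fn": "carry_out", "kwargs": {
  "increments": [
    [[0.05, 0.24, 0], [-0.8, 0.75, -0.4], 0],
    [[0, 0, 0], [0, 0, -0.3], 0],
    [[0, 0, 0], [0, 0, 0], 0]
  ]
}}

```text
t: 19.15
tool_pos: [0.4467, 0.1086, 0.2946]
tool_rot: [1.562, 0.933, -1.555]
contact_force: [-0.2, 0.9, -0.0]
opening: 0.0115
```

```bash
python3 g.py .445 .1095 .125 -118.2
cat > s.py <<'E'
from h import *
import sys
x,y,lz,rad=map(float,sys.argv[1:5])
for cam in ['scene','side','wrist']:
    c=get_calibration(cam);im,d=get_image(cam);P=cloud(c,d,d>0);q=P[np.hypot(P[:,0]-x,P[:,1]-y)<rad]
    for nm,z in zip(['lid','rim'],[lz]+[float(a) for a in sys.argv[5:6]]):
        s=q[abs(q[:,2]-z)<.006]
        if len(s)<20: continue
        b=cv2.minAreaRect(s[:,:2].astype(np.float32));print(cam,nm,len(s),np.median(s[:,2]).round(4),np.round(b[0],4),np.round(b[1],4),round(b[2],1))
    cv2.imwrite(f'pics/s_{cam}_{get_obs()["t"]:.2f}.png',im)
E
python3 s.py .445 .1105 .112 .09 .065;ls pics
```

```text
t 19.15 grasp [0.4475 0.1084 0.1396] yaw -118.0 q6 2.14 open 0.0115 F [-0.2  0.9 -0. ] lift 0.32
turn units [ 0.01  0.06 -0.03] shift units [-0.08  0.04 -0.73]
scene lid 64 0.1173 [0.4471 0.1105] [0.1041 0.1066] 61.7
scene rim 206 0.0643 [0.445  0.1103] [0.1022 0.1015] 61.9
side lid 194 0.1169 [0.4465 0.1102] [0.1065 0.107 ] 63.4
side rim 133 0.063 [0.4435 0.1129] [0.1002 0.1014] 62.4
wrist lid 102 0.1175 [0.48   0.0746] [0.1217 0.0523] 30.8
wrist rim 141 0.0611 [0.4895 0.0855] [0.0952 0.0004] 62.0
s_scene_19.20.png
s_side_19.25.png
s_wrist_19.30.png
scene0.png
side0.png
w1.png
w2.png
w3.png
w4.png
w6.png
w7.png
w8.png
wrist0.png
```

Call:
{"fn": "carry_out", "kwargs": {
  "increments": [
    [[0, 0.05, 0], [-0.08, 0.05, -0.5], 0],
    [[0, 0, 0], [0, 0, -0.6], 0],
    [[0, 0, 0], [0, 0, -0.5], 0],
    [[0, 0, 0], [0, 0, 0], 0]
  ]
}}

```text
t: 19.7
tool_pos: [0.4459, 0.1087, 0.2606]
tool_rot: [1.561, 0.934, -1.561]
contact_force: [-0.1, -0.8, -2.1]
opening: 0.0117
```

```bash
python3 g.py .445 .1095 .092 -118.2; python3 s.py .445 .1105 .088 .09 .065
```

```text
t 19.7 grasp [0.4461 0.1085 0.1056] yaw -118.2 q6 2.14 open 0.0117 F [-0.1 -0.8 -2.1] lift 0.09
turn units [ 0.01  0.01 -0.01] shift units [-0.05  0.04 -0.68]
scene lid 816 0.0864 [0.4469 0.1101] [0.1079 0.108 ] 60.9
scene rim 152 0.0643 [0.4463 0.1129] [0.1    0.1018] 60.9
side lid 600 0.0856 [0.4447 0.1112] [0.1064 0.106 ] 61.6
side rim 105 0.0638 [0.4352 0.1451] [0.1374 0.0706] 15.1
wrist lid 22441 0.0877 [0.4478 0.1081] [0.1063 0.1062] 61.8
```

Call:
{"fn": "carry_out", "kwargs": {
  "increments": [
    [[0, 0, 0], [-0.07, 0.06, -0.4], 0],
    [[0, 0, 0], [0, 0, -0.3], 0],
    [[0, 0, 0], [0, 0, 0], 0]
  ]
}}

```text
t: 20.15
tool_pos: [0.4457, 0.1102, 0.2488]
tool_rot: [1.565, 0.931, -1.555]
contact_force: [-0.5, 0.6, -0.4]
opening: 0.0112
```

```bash
python3 g.py .445 .1095 .091 -118.2
```

```text
t 20.15 grasp [0.4468 0.1101 0.0938] yaw -118.1 q6 2.14 open 0.0112 F [-0.5  0.6 -0.4] lift 0.41
turn units [ 0.01  0.07 -0.01] shift units [-0.03 -0.04 -0.14]
```

Call:
{"fn": "carry_out", "kwargs": {
  "increments": [
    [[0, 0.05, 0], [0, 0, -0.15], 0],
    [[0, 0, 0], [0, 0, 0], 0],
    [[0, 0, 0], [0, 0, 0], 0.5],
    [[0, 0, 0], [0, 0, 0], 0.9],
    [[0, 0, 0], [0, 0, 0.4], 0.9],
    [[0, 0, 0], [0, 0, 1], 1],
    [[0, 0, 0], [0, 0, 1], 1],
    [[0, 0, 0], [0, 0, 1], 1]
  ]
}}

```text
t: 20.95
tool_pos: [0.4448, 0.1102, 0.3151]
tool_rot: [1.559, 0.936, -1.564]
contact_force: [1.0, -0.7, 0.1]
opening: 0.0856
```

```bash
python3 g.py .366 .321 .11 84; python3 s.py .445 .1105 .070 .09 .104
```

```text
t 20.95 grasp [0.4444 0.11   0.1601] yaw -118.1 q6 2.14 open 0.0856 F [ 1.  -0.7  0.1] lift 0.16
turn units [ 0.01 -0.02  3.86] shift units [-3.94 10.54 -2.5 ]
scene lid 947 0.0708 [0.446  0.1109] [0.1094 0.1072] 61.5
scene rim 79 0.1034 [0.4487 0.1114] [0.0132 0.0511] 58.2
side lid 701 0.0695 [0.4444 0.1126] [0.1078 0.1063] 61.5
side rim 44 0.1018 [0.4378 0.1181] [0.0152 0.0399] 67.8
wrist lid 16365 0.0705 [0.4467 0.1097] [0.1063 0.1059] 62.0
wrist rim 1366 0.1035 [0.4474 0.1091] [0.0117 0.0546] 61.5
```

```bash
ls -t pics|head -1; cp pics/$(ls -t pics | head -1) pics/sq.png
```

```text
s_wrist_21.10.png
```

View pics/sq.png

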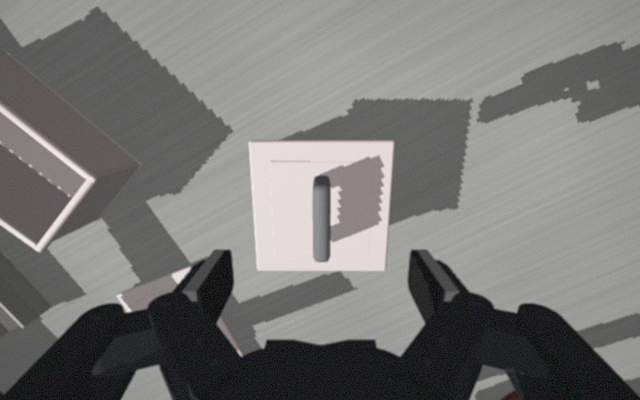

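Call:
{"fn": "carry_out", "kwargs": {
  "increments": [
    [[0, 0, 0.4], [-0.3, 1, 0], 1],
    [[0, 0, 0.4], [-0.4, 1, 0], 1],
    [[0, 0, 0.4], [-0.4, 1, 0], 1],
    [[0, 0, 0.4], [-0.4, 1, -0.3], 1],
    [[0, 0, 0.4], [-0.4, 1, -0.4], 1],
    [[0, 0, 0.4], [-0.4, 1, -0.5], 1],
    [[0, 0, 0.4], [-0.4, 1, -0.5], 1],
    [[0, 0, 0.4], [-0.4, 1, -0.5], 1]
  ]
}}

```text
t: 21.9
tool_pos: [0.3793, 0.273, 0.263]
tool_rot: [1.323, 1.127, -1.335]
contact_force: [1.0, 1.0, -1.1]
opening: 0.0851
```

Call:
{"fn": "carry_out", "kwargs": {
  "increments": [
    [[0, 0, 0.3], [-0.3, 0.9, 0], 1],
    [[0, 0, 0], [0, 0, 0], 1],
    [[0, 0, 0], [0, 0, 0], 1]
  ]
}}

```text
t: 22.2
tool_pos: [0.3699, 0.2921, 0.2568]
tool_rot: [1.289, 1.148, -1.318]
contact_force: [-0.5, -0.3, -0.0]
opening: 0.0857
```

```bash
python3 w.py .366 .321 0 .1 ; python3 g.py .366 .321 .036 84
```

```text
0.013 21108 zmed 0.0135 circ [0.367  0.3201] 0.0891 rect [0.3668 0.3207] [0.0923 0.1554] 83.8
0.046 1873 zmed 0.0465 circ [0.3675 0.3201] 0.0349 rect [0.3675 0.3204] [0.0124 0.0695] 83.7
t 22.25 grasp [0.3678 0.2904 0.1019] yaw -97.4 q6 2.21 open 0.0853 F [-0.7 -0.4  0. ] lift 0.96
turn units [ 0.09 -0.14  0.25] shift units [-0.2   1.46 -3.29]
```

Call:
{"fn": "carry_out", "kwargs": {
  "increments": [
    [[0.09, -0.14, 0.22], [-0.12, 0.8, -0.2], 1],
    [[0, 0, 0], [0, 0.6, -0.4], 1],
    [[0, 0, 0], [0, 0, -0.6], 1],
    [[0, 0, 0], [0, 0, -0.4], 1],
    [[0, 0, 0], [0, 0, 0], 1]
  ]
}}

```text
t: 22.75
tool_pos: [0.3691, 0.317, 0.2229]
tool_rot: [1.292, 1.152, -1.291]
contact_force: [-0.6, -0.2, 0.1]
opening: 0.0853
```

```bash
python3 g.py .3675 .3203 .036 83.8
```

```text
t 22.75 grasp [0.3693 0.3168 0.0679] yaw -96.5 q6 2.24 open 0.0853 F [-0.6 -0.2  0.1] lift 0.11
turn units [0.01 0.01 0.05] shift units [-0.08  0.17 -1.59]
```

Call:
{"fn": "carry_out", "kwargs": {
  "increments": [
    [[0, 0, 0.05], [-0.08, 0.15, -0.7], 1],
    [[0, 0, 0], [0, 0, -0.6], 1],
    [[0, 0, 0], [0, 0, -0.2], 1],
    [[0, 0, 0], [0, 0, 0], 0],
    [[0, 0, 0], [0, 0, 0], 0],
    [[0, 0, 0], [0, 0, 0], 0],
    [[0, 0, 0], [0, 0, 0], 0],
    [[0, 0, 0], [0, 0, 0], 0]
  ]
}}

```text
t: 23.55
tool_pos: [0.3679, 0.3191, 0.1907]
tool_rot: [1.29, 1.153, -1.288]
contact_force: [0.5, 1.6, -0.1]
opening: 0.0125
```

```bash
python3 g.py .605 .313 .125 107.9; python3 w.py .366 .321 0 .1 pics/w9.png
```

```text
t 23.55 grasp [0.3682 0.3189 0.0357] yaw -96.3 q6 2.24 open 0.0125 F [ 0.5  1.6 -0.1] lift 0.13
turn units [0.   0.02 4.22] shift units [11.86 -0.3   4.47]
0.013 27284 zmed 0.0136 circ [0.3834 0.3172] 0.0755 rect [0.3767 0.3178] [0.0926 0.1359] 83.8
0.046 4729 zmed 0.0466 circ [0.3688 0.319 ] 0.0336 rect [0.3693 0.3209] [0.0374 0.0651] 63.8
```

View pics/w9.png

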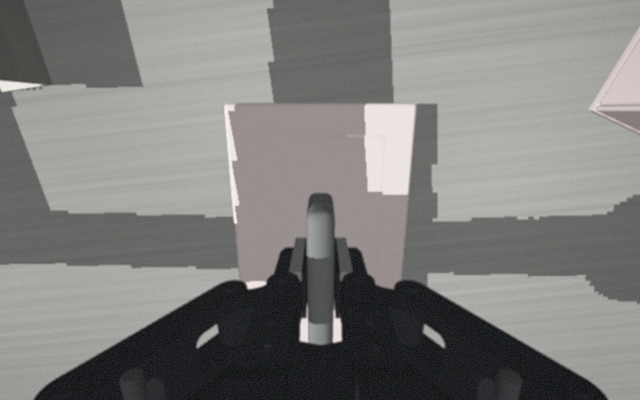

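Call:
{"fn": "carry_out", "kwargs": {
  "increments": [
    [[0, 0, 0], [0, 0, 0.7], 0],
    [[0, 0, 0], [0, 0, 1], 0],
    [[0, 0, 0], [0.2, 0, 1], 0],
    [[0, 0, 0.3], [0.6, 0, 1], 0],
    [[0, 0, 0.4], [0.9, 0, 0.9], 0],
    [[0, 0, 0.4], [1, 0, 0.1], 0],
    [[0, 0, 0.4], [1, 0, 0], 0],
    [[0, 0, 0.4], [1, 0, 0], 0]
  ]
}}

```text
t: 24.4
tool_pos: [0.4618, 0.3187, 0.2954]
tool_rot: [1.144, 1.247, -1.138]
contact_force: [-0.4, 0.0, -0.6]
opening: 0.0114
```

```bash
python3 g.py .605 .312 .125 107.9
```

```text
t 24.4 grasp [0.4626 0.3186 0.1404] yaw -84.8 q6 1.95 open 0.0114 F [-0.4  0.  -0.6] lift 0.3
turn units [-0.    0.05  2.21] shift units [ 7.16 -0.33 -0.77]
```

Call:
{"fn": "carry_out", "kwargs": {
  "increments": [
    [[0, 0, 0.4], [1, 0, 0], 0],
    [[0, 0, 0.4], [1, 0, 0], 0],
    [[0, 0, 0.4], [1, -0.1, 0], 0],
    [[0, 0, 0.3], [1, -0.1, 0], 0],
    [[0, 0, 0.3], [1, -0.1, 0], 0],
    [[0, 0, 0.3], [1, 0, 0], 0],
    [[0, 0, 0.1], [0.9, 0, 0], 0],
    [[0, 0, 0], [0, 0, 0], 0]
  ]
}}

```text
t: 25.2
tool_pos: [0.6069, 0.3117, 0.3042]
tool_rot: [0.977, 1.337, -0.962]
contact_force: [-0.3, 0.4, -1.6]
opening: 0.0114
```

Call:
{"fn": "carry_out", "kwargs": {
  "increments": [
    [[0, 0, 0], [0, 0, 0], 0]
  ]
}}

```text
t: 25.3
tool_pos: [0.6067, 0.3117, 0.3046]
tool_rot: [0.977, 1.337, -0.963]
contact_force: [0.2, 0.7, -2.1]
opening: 0.0115
```

```bash
python3 g.py .605 .312 .125 107.9; python3 s.py .604 .313 .112 .105 .070
```

```text
t 25.3 grasp [0.6082 0.3122 0.1496] yaw -71.7 q6 1.62 open 0.0115 F [ 0.2  0.7 -2.1] lift 0.6
turn units [-0.03  0.1  -0.07] shift units [-0.08  0.02 -1.23]
scene rim 171 0.0692 [0.6636 0.3311] [0.0312 0.0847] 18.5
side rim 155 0.0683 [0.5944 0.3436] [0.1496 0.027 ] 17.2
```

Call:
{"fn": "carry_out", "kwargs": {
  "increments": [
    [[-0.03, 0.1, -0.06], [0, 0, -0.5], 0],
    [[0, 0, 0], [0, 0, -0.4], 0],
    [[0, 0, 0], [0, 0, 0], 0]
  ]
}}

```text
t: 25.75
tool_pos: [0.6043, 0.3122, 0.2849]
tool_rot: [0.973, 1.343, -0.976]
contact_force: [-0.1, 0.7, -1.4]
opening: 0.0114
```

```bash
python3 g.py .605 .312 .125 107.9; python3 s.py .604 .313 .107 .105 .070
```

```text
t 25.75 grasp [0.604  0.3121 0.1299] yaw -72.0 q6 1.62 open 0.0114 F [-0.1  0.7 -1.4] lift 0.11
turn units [ 0.   -0.02 -0.02] shift units [ 0.04 -0.01 -0.24]
scene lid 1378 0.1067 [0.6068 0.3145] [0.1489 0.0918] 17.8
scene rim 148 0.0688 [0.6677 0.3325] [0.0225 0.0844] 18.9
side lid 1270 0.1067 [0.6009 0.3131] [0.1561 0.0958] 18.3
side rim 137 0.0681 [0.5928 0.3491] [0.1486 0.0156] 18.8
wrist lid 27167 0.1086 [0.6122 0.3143] [0.1358 0.0925] 18.1
```

Call:
{"fn": "carry_out", "kwargs": {
  "increments": [
    [[0, 0, 0], [0.13, 0.04, -0.5], 0],
    [[0, 0, 0], [0, 0, -0.5], 0],
    [[0, 0, 0], [0, 0, -0.1], 0],
    [[0, 0, 0], [0, 0, 0], 0]
  ]
}}

```text
t: 26.3
tool_pos: [0.608, 0.3132, 0.263]
tool_rot: [0.975, 1.341, -0.973]
contact_force: [0.0, -0.0, -1.1]
opening: 0.0112
```

```bash
python3 g.py .607 .3125 .098 107.9; python3 s.py .604 .313 .083 .105
```

```text
t 26.3 grasp [0.6083 0.3133 0.108 ] yaw -72.0 q6 1.62 open 0.0112 F [ 0.  -0.  -1.1] lift 0.09
turn units [-0.01  0.01 -0.02] shift units [-0.05 -0.03 -0.5 ]
scene lid 1319 0.0849 [0.618  0.3179] [0.1341 0.0917] 18.4
side lid 1231 0.0843 [0.6048 0.3146] [0.1561 0.0947] 18.2
wrist lid 27154 0.0862 [0.616  0.3155] [0.1358 0.0925] 18.0
```

Side view: lid (0.605, 0.3146) against rim (0.604, 0.314). I lower and release.

Call:
{"fn": "carry_out", "kwargs": {
  "increments": [
    [[0, 0, 0], [-0.04, -0.02, -0.3], 0],
    [[0, 0, 0], [0, 0, -0.2], 0],
    [[0, 0, 0], [0, 0, 0], 0]
  ]
}}

```text
t: 26.75
tool_pos: [0.6076, 0.3129, 0.2542]
tool_rot: [0.977, 1.339, -0.971]
contact_force: [-0.7, 0.5, -1.3]
opening: 0.0113
```

```bash
python3 g.py .607 .3125 .098 107.9
```

```text
t 26.75 grasp [0.6082 0.3132 0.0992] yaw -72.0 q6 1.62 open 0.0113 F [-0.7  0.5 -1.3] lift 0.26
turn units [-0.02  0.04 -0.02] shift units [-0.03 -0.02 -0.06]
```

Call:
{"fn": "carry_out", "kwargs": {
  "increments": [
    [[0, 0.03, 0], [0, 0, -0.1], 0],
    [[0, 0, 0], [0, 0, 0], 0],
    [[0, 0, 0], [0, 0, 0], 0.5],
    [[0, 0, 0], [0, 0, 0], 0.9],
    [[0, 0, 0], [0, 0, 0.4], 0.9],
    [[0, 0, 0], [0, 0, 1], 1],
    [[0, 0, 0], [0, 0, 1], 1],
    [[0, 0, 0], [0, 0, 1], 1]
  ]
}}

```text
t: 27.55
tool_pos: [0.6069, 0.3127, 0.321]
tool_rot: [0.973, 1.345, -0.976]
contact_force: [-0.6, 0.3, -0.3]
opening: 0.0849
```

Call:
{"fn": "carry_out", "kwargs": {
  "increments": [
    [[0, 0, 0], [0, 0, 1], 1],
    [[0, 0, 0], [0, 0, 1], 1],
    [[0, 0, 0], [0, 0, 1], 1],
    [[0, 0, 0], [0, 0, 0], 1],
    [[0, 0, 0], [0, 0, 0], 1]
  ]
}}

```text
t: 28.05
tool_pos: [0.6072, 0.3129, 0.3912]
tool_rot: [0.98, 1.339, -0.968]
contact_force: [0.2, -0.5, -0.6]
opening: 0.0855
```

```bash
python3 g.py .607 .3125 .098 107.9; python3 s.py .604 .313 .075 .105 .109; ls -t pics|head -3
python3 - <<'E'
from h import *
# flatness + bar/knob top of each lid from scene, side & wrist
for n,x,y,zf,r in [('small',.607,-.333,.090,.044),('large',.691,.098,.080,.064),('square',.445,.111,.070,.05),('long',.605,.313,.075,.045)]:
    for cam in ['scene','side','wrist']:
        c=get_calibration(cam);im,d=get_image(cam);P=cloud(c,d,d>0);q=P[np.hypot(P[:,0]-x,P[:,1]-y)<r]
        s=q[abs(q[:,2]-zf)<.01]
        if len(s)<60: continue
        A=np.c_[s[:,:2]-[x,y],np.ones(len(s))];p=np.linalg.lstsq(A,s[:,2],rcond=None)[0];g=q[q[:,2]>zf+.028]
        print(n,cam,len(s),'tilt',p[:2].round(3),'z',p[2].round(4),'grip top',np.median(g[:,2]).round(4) if len(g) else None,g[:,:2].mean(0).round(4) if len(g) else None)
E
```

```text
t 28.05 grasp [0.6083 0.3135 0.2362] yaw -72.0 q6 1.62 open 0.0855 F [ 0.2 -0.5 -0.6] lift 0.44
turn units [-0.04  0.07 -0.02] shift units [-0.01 -0.02 -6.91]
scene lid 2052 0.0749 [0.6064 0.3144] [0.1581 0.0915] 18.2
scene rim 135 0.1078 [0.6085 0.3136] [0.0684 0.012 ] 18.2
side lid 1353 0.0743 [0.6047 0.3152] [0.1563 0.0943] 17.7
side rim 91 0.1071 [0.6044 0.3155] [0.0688 0.0141] 19.5
wrist lid 13018 0.0755 [0.6074 0.3126] [0.1543 0.0923] 18.0
wrist rim 997 0.1085 [0.6077 0.313 ] [0.069  0.0116] 18.4
s_wrist_28.20.png
s_side_28.15.png
s_scene_28.10.png
small scene 384 tilt [-0.009 -0.013] z 0.0901 grip top 0.1227 [ 0.6086 -0.3284]
small side 213 tilt [-0.    -0.001] z 0.0893 grip top 0.1217 [ 0.6046 -0.3297]
large scene 1655 tilt [-0.002 -0.002] z 0.081 grip top 0.1134 [0.6932 0.1   ]
large side 392 tilt [-0.02  -0.005] z 0.0802 grip top 0.1102 [0.7015 0.1011]
large wrist 12470 tilt [ 0.002 -0.001] z 0.0812 grip top 0.114 [0.6919 0.1012]
square scene 602 tilt [-0.001 -0.004] z 0.0711 grip top 0.1028 [0.4482 0.1116]
square side 497 tilt [-0.     0.001] z 0.0698 grip top 0.1026 [0.4437 0.114 ]
square wrist 98 tilt [-0.163  0.17 ] z 0.0625 grip top None None
long scene 833 tilt [ 0.001 -0.006] z 0.0749 grip top 0.4458 [0.6276 0.3215]
long side 505 tilt [ 0.002 -0.   ] z 0.0747 grip top 0.5066 [0.606  0.3263]
long wrist 5227 tilt [ 0.003 -0.001] z 0.0757 grip top 0.3012 [0.6196 0.3181]
```

View pics/s_scene_28.10.png

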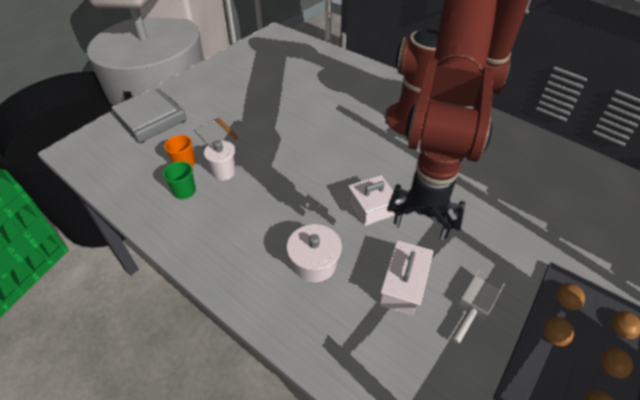

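View pics/s_side_28.15.png

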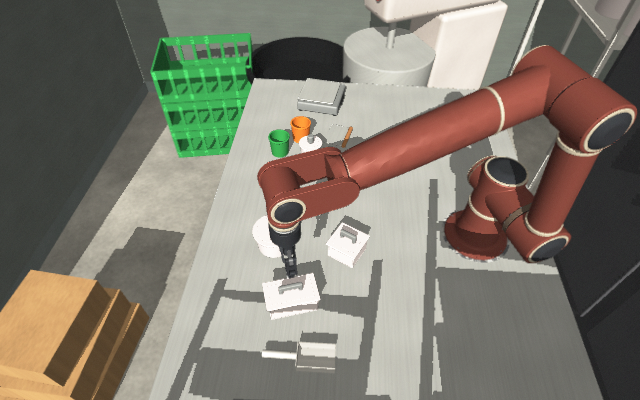

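All four tubs are closed. In the scene picture the lids sit at about (220,150), (315,240), (375,187) and (408,265), with the scraper at (225,128) and the scoop at (483,292) where they were. The gripper is clear of everything.

```bash
python3 -c "
from station import *
print(finish_job())"
```

```text
the job is handed in; nothing more can be done
None
```

All four lids are on their own tubs and released. I handed the job in at about 28 to 29 s of the 118 s, with the open gripper raised clear of everything.

**Height:** The flange tops measured about 90, 80, 70 and 75 mm (small round, large round, square, long). The grip tops measured about 124, 114, 104 and 108.5 mm. Both sets match fully home to within about 1 mm.

**Level:** Fitted tilts are about 0.02 rad or less, against the 0.07 limit. I discarded one wrist reading of the square lid, which showed a false tilt from only 98 points at the edge of its view. The other two cameras showed that lid level.

**Position and turn:** The lids are centred within about 3 mm, and the square and long lids match their tubs to about 1°. The rims are hidden under the lids now, so I compared against rim positions measured before each lid was lowered. The cameras disagreed with each other by 2 to 5 mm, so I only compared readings from the same camera.

**Bystanders:** In the last pictures the scraper, the scoop and the green and orange look-alikes look unmoved. I judged that by eye and did not re-measure them.

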